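# Turn the filter holder's lid until its keys drop into the notches

### The arm

A 6-joint arm with a two-finger parallel gripper is mounted at the origin on a cart in front of the work surface, level with it; the furniture and walls round the work are solid. World frame = base frame: x ahead of the robot, y to its left, z up, the work surface at z = 0. Lengths are in mm, angles in rad, forces in N, time in s.
With the tool pointing down it reaches from about 300 to 875 mm from the base axis. Payload 6.4 kg.
Tool frame: the origin (TCP) lies between the finger pads; the fingertips stand 8 mm ahead of it and the grasp point (between the pads) lies 11 mm behind it (arm.finger_overhang is the z of the fingertips in the tool frame, in mm); z points along the fingers, y is the line along which they close (so a half turn about z gives the same grasp; the last joint's range is limited). The gripper opens to 85 mm and grips with 20 to 120 N. Pads are 22 mm wide; open, the fingers measure 114 mm over their backs; the gripper's body (76 mm by 85 mm) begins 54 mm behind the grasp point. The pads swing forward as they close: fully open they stand 13 mm farther back than shut.
Start: joints at [-1.422, 0.181, 1.607, -0, 1.354, -0.206], TCP at [199.773, -539.196, 239.288] pointing down, gripper open.
Joint ranges: [-2.99, 2.99], [-0.89, 2.07], [0.3, 2.58], [-1.14, 4.28], [0, 2.63], [-3.12, 3.12]. Speed limits (rad/s): [2.57, 2.57, 3.01, 3.14, 3.14, 3.14].

### API

Orientations are given as a unit quaternion [x, y, z, w].
In Python, from bench import arm, optics gives the robot as it stands.
- The arm moves only by the tool drive_tool, never from a script. Its argument "deltas" is a list of rows, each a list of 7 numbers: the shift along the tool's x, y, z in mm, then the turn, a rotation vector about the tool's x, y, z in degrees, then the opening, from 0 (shut) to 1 (fully open). A call has 1 to 20 rows; each row shifts and turns the commanded pose from where the row before left it, along the tool's axes as they then stand; what a row does not reach is not made up. A row lasts 1/8 s, in which the tool goes at most 62.5 mm and 10.7 degrees, less where a joint would pass 70% of its speed; a pose out of reach is approached as far as the arm can. A call with a gripper value outside its range is refused whole. The fingers move at their own pace and stop on an object; "force" is the grip in N (left out, the last holds). Time passes only in rows, so rows that do not move let the fingers close. It gives the time, the measured TCP pose, the force, the opening and the grip force at its end, in the units of the state.
- arm.get_obs(): the state, without advancing time (a new reading comes with each control period).
- optics.get_image(name): name is "scene" or "top" or "wrist"; returns (picture, depth): 384x512x3 uint8, red, green, blue; 384x512 float32, mm along the optical axis (not along the pixel's ray), 0 where there is no reading.
- optics.camera_info(name): a dict with "K" (3x3 intrinsics, pixels), "distortion" ([k1, k2, p1, p2, k3] as OpenCV has them; the pictures are not rectified), "origin" and "rotation" of the camera in the world. Camera axes: x right, y down, z forward; pixel columns grow to the right and rows downward; lengths in mm; the calibration is good to about 2 mm. A picture is of the moment at which its call begins: read the wrist's pose just before it. camera_info takes no time and is no camera call; for the wrist camera it gives the pose at the moment of the call.
- arm.close_job(): hands the job in; it is judged then, once.
The state is a dict: "clock": time; "joint_pos": joint angles; "dq": joint speeds; "joint_torque": joint torques, N m; "ee_pos": TCP position; "tool_rot": TCP orientation; "wrist_force": force on the tool from outside, world axes, zero at the start; "moment": the same for the moment, N m; "width": opening from 0.0 (shut) to 1.0 (fully open); "finger_force": force on a finger pad.
Only numpy, scipy, OpenCV 4.12 (cv2) and the standard library are available. Lean on these libraries where they do the work, as an engineer would, in place of code of your own. Each camera call takes 0.05 s, during which the arm holds its last target. There are 200 camera calls.

### The job

The lid of the larger filter holder is sitting proud because its three keys stand on the rim instead of in the notches. Take the lid by its bar handle and turn it on the rim, without lifting it off the holder, until the keys drop into the notches, then seat the lid fully home, flush on the rim, and let go. Leave the smaller, closed holder where it is.

Things in the scene. Friction and masses are not known exactly. Their poses are not given: they have to be found in the camera images.
- filter_holder: Larger filter holder, a steel drum fixed to the worktop: 100 mm across, 50 mm high, foot 116 mm across, bore 80 mm. Three equal notches, 28 mm wide, 13 mm deep, cut down through the whole wall from the rim, 120 degrees apart. Origin: centre of the underside, z up; +x points to one notch.
- holder_rim (a point): Centre of the larger holder's mouth, at rim height, 50 mm above its underside; axes as the holder's. The lid's origin starts 10 mm above this point and coincides with it when the lid is fully home.
- lid: Loose aluminium lid, 0.2 to 0.4 kg: flange 94 mm across, 7 mm thick, over a plug 74 mm across, 20 mm deep. Three equal keys, 12 mm wide, 10 mm high below the flange, 120 degrees apart, end 56 mm from the centre and start on the rim. Any key fits any notch (10 degrees play): the nearest fit is within 60 degrees, either way. Origin: centre of the flange's underside, z up; +x points to one key.
- lid_handle (a point): Centre of the top of the lid's black straight bar handle, 37 mm above the lid's origin; axes as the lid's. The bar is solid, 64 mm long (along the lid's x), 14 mm wide and 30 mm high, standing on the flange.
- small_holder: Smaller filter holder of the same make, loose, already closed: 66 mm across on a foot 80 mm across, 70 mm high in all, with a round black knob on top instead of a bar. Origin: centre of its underside, z up.
Things that resemble listed ones, but are neither listed nor needed, are in the scene too. Leave any blue or orange look-alike of the lid alone.

How it is judged (in metres and radians):
At the end, for the whole second after the job is handed in: The lid lies still and level (within about 3 degrees) on the larger holder, its keys down in the notches and its flange on the rim to within 3 mm, centred within 10 mm; the smaller holder stands within 20 mm of where it was (z of lid in the frame of filter_holder between 0.046 and 0.053 m and horizontal distance between lid and filter_holder below 0.01 m and angle between lid's own z axis and vertical below 0.06 rad and linear speed of lid below 0.02 m/s and distance of small_holder from where it was at the start of the episode below 0.02 m); the robot touches nothing.
It fails at once if the lid is lifted off the holder (more than 25 mm above where it started) (z of lid in the frame of filter_holder above 0.085 m).
It fails at once if the smaller holder is moved more than 20 mm (distance of small_holder from where it was at the start of the episode above 0.02 m).
It also fails if it takes over 32 s, if anything falls off the work surface, if the arm or the gripper's body presses on something with over 40 N, if the wrist force passes 120 N, or if a joint passes its speed limit or range.

## Working session

There is one attempt and no reset: what is moved stays moved. The work goes in short steps, Python scripts to look and compute and a tool call to move; the robot and the scene stay as the last step left them, time stands still between calls to the robot, and variables do not carry over. Pictures are saved under pics/ and viewed, at most 10 in all, crops included, and the job is handed in when it is done.

Besides the shell and the picture viewer there is one more tool, called in YAML: its name, and indented under it one key for each argument. drive_tool: Moves the arm, as the interface text tells. Its arguments: {"type":"object","properties":{"deltas":{"type":"array","items":{"type":"array","items":{"type":"number"}}},"force":{"type":"number"}},"required":["deltas"]}

```bash
ls; mkdir -p pics; python3 - <<'E'
from bench import arm, optics
import cv2,numpy as np
for n in("scene","top"):
    p,d=optics.get_image(n); cv2.imwrite(f"pics/{n}0.png",p[:,:,::-1]); np.save(f"pics/{n}0.npy",d)
    print(n,{k:np.round(v,3).tolist() for k,v in optics.camera_info(n).items() if not isinstance(v,str)})
print(arm.get_obs(), arm.finger_overhang)
E
```

```text
pics
scene {'K': [[357.016, 0.0, 251.752], [0.0, 357.016, 184.914], [0.0, 0.0, 1.0]], 'distortion': [-0.027, 0.0, 0.0, 0.0, 0.0], 'origin': [62.497, 736.074, 865.997], 'rotation': [-0.197, 0.88, -0.42, 0.107]}
top {'K': [[445.954, 0.0, 264.724], [0.0, 445.954, 181.497], [0.0, 0.0, 1.0]], 'distortion': [-0.139, 0.0, 0.0, 0.0, 0.0], 'origin': [130.644, -144.639, 1752.054], 'rotation': [0.709, -0.695, 0.081, -0.083]}
{'clock': 0.1, 'joint_pos': array([-1.42227993e+00,  1.81479436e-01,  1.60789329e+00, -3.15189358e-06,
        1.35381886e+00, -2.06315834e-01]), 'dq': array([ 5.80981218e-04, -3.50274559e-03, -2.81528588e-03, -6.02738961e-04,
       -5.67160509e-04,  6.65403791e-05]), 'joint_torque': array([-6.13023094e-04, -4.45882881e+01, -3.52238095e+01, -3.01652117e-04,
        4.24216065e-03,  4.10635562e-05]), 'ee_pos': array([ 199.70787783, -538.68919618,  238.47422217]), 'tool_rot': array([ 9.84302625e-01,  1.76487117e-01,  2.15630245e-05, -7.99175830e-04]), 'wrist_force': array([0.34618751, 0.92556699, 0.33010731]), 'moment': array([ 0.03073091, -0.03719427, -0.01236593]), 'finger_force': 0.0, 'width': 1.002336164977393} 8.0
```

View pics/top0.png

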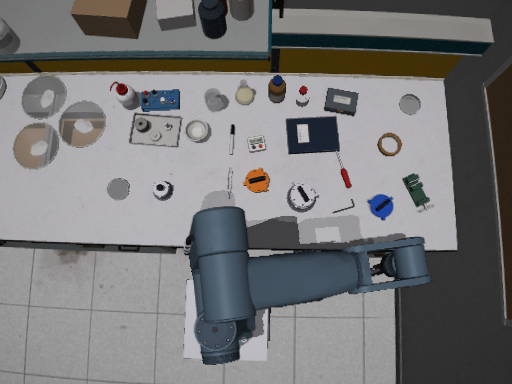

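View pics/scene0.png

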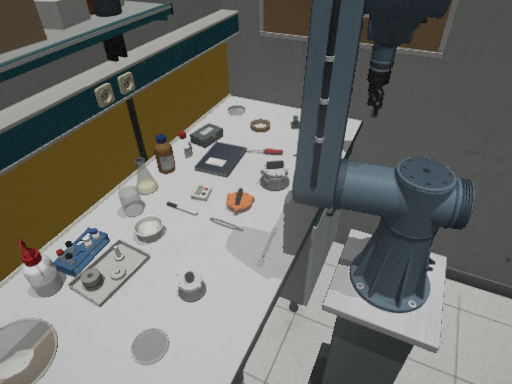

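The top view shows four candidates: a steel drum with a bar-handled lid (302,196), an orange look-alike (258,181), a blue look-alike (381,206), and the small holder with a round knob (163,189). I choose the steel one with the bar, at (302,196) in top and (275,175) in scene. I'll check it in a crop and triangulate it.

```bash
cat > h.py <<'E'
import numpy as np,cv2
from bench import arm,optics
from scipy.spatial.transform import Rotation as R
def rays(n,uv,ci=None):
    c=ci or optics.camera_info(n)
    q=cv2.undistortPoints(np.array(uv,float).reshape(-1,1,2),c["K"],np.array(c["distortion"],float)).reshape(-1,2)
    r=np.asarray(c["rotation"],float); M=R.from_quat(r).as_matrix() if r.size==4 else r
    return np.array(c["origin"],float),np.c_[q,np.ones(len(q))]@M.T
def plane(n,uv,z,ci=None):
    o,d=rays(n,uv,ci); return o+d*((z-o[2])/d[:,2])[:,None]
def tri(o1,d1,o2,d2):
    A=np.c_[d1,-d2]; t=np.linalg.lstsq(A,o2-o1,rcond=None)[0]
    a,b=o1+t[0]*d1,o2+t[1]*d2; return (a+b)/2,np.linalg.norm(a-b)
def depthpt(n,uv,d,ci=None):
    o,r=rays(n,uv,ci); return o+r*np.array(d)[:,None]
def crop(p,x0,y0,w,h,s): return cv2.resize(p[y0:y0+h,x0:x0+w,::-1],None,fx=s,fy=s,interpolation=cv2.INTER_CUBIC)
E
python3 - <<'E'
from h import *
t=cv2.imread("pics/top0.png")[:,:,::-1];s=cv2.imread("pics/scene0.png")[:,:,::-1]
cv2.imwrite("pics/c1.png",np.hstack([crop(t,277,171,50,50,8),crop(s,250,150,50,50,8)]))
dt=np.load("pics/top0.npy");ds=np.load("pics/scene0.npy")
res={}
for n,im,d,(x,y) in(("top",t,dt,(302,196)),("scene",s,ds,(275,170)),("top",t,dt,(163,189)),("scene",s,ds,(190,280))):
    m=(im.max(2)<60).astype(np.uint8); w=np.zeros_like(m); w[y-13:y+14,x-17:x+18]=1
    k,l,st,ce=cv2.connectedComponentsWithStats(m*w)
    i=1+np.argmax(st[1:,4]); print(n,st[i],ce[i],np.median(d[l==i]))
    px=ce[i]; print(depthpt(n,[px],[np.median(d[l==i])]))
    ys,xs=np.nonzero(l==i); P=plane(n,np.c_[xs,ys],97); C=P[:,:2]-P[:,:2].mean(0);u,sv,v=np.linalg.svd(C,full_matrices=False);print("axis",np.degrees(np.arctan2(v[0,1],v[0,0])),np.ptp(C@v.T,axis=0))
    res.setdefault(n,[]).append(rays(n,[px]))
for a,b in zip(res["top"],res["scene"]): print(tri(a[0],a[1][0],b[0],b[1][0]))
E
```

```text
top [298 186  11  16  71] [302.95774648 193.53521127] 1692.001
[[ 478.24786623 -282.50245793   94.8831383 ]]
axis -149.8332585938927 [63.2128761  16.86508958]
scene [280 166   2   2   3] [280.66666667 166.33333333] 1348.0966
[[ 458.1197686  -289.93099046   75.42001522]]
axis 132.85245348760418 [7.05400054 3.47571203]
top [162 182  11  17  55] [168.36363636 191.23636364] 1774.6289
[[493.07799357 249.17606671  16.14002667]]
axis 163.64899256416052 [65.76867507 31.11474119]Traceback (most recent call last):
  File "<stdin>", line 9, in <module>
    return _wrapfunc(a, 'argmax', axis=axis, out=out, **kwds)
    return bound(*args, **kwds)
ValueError: attempt to get argmax of an empty sequence
```

View pics/c1.png

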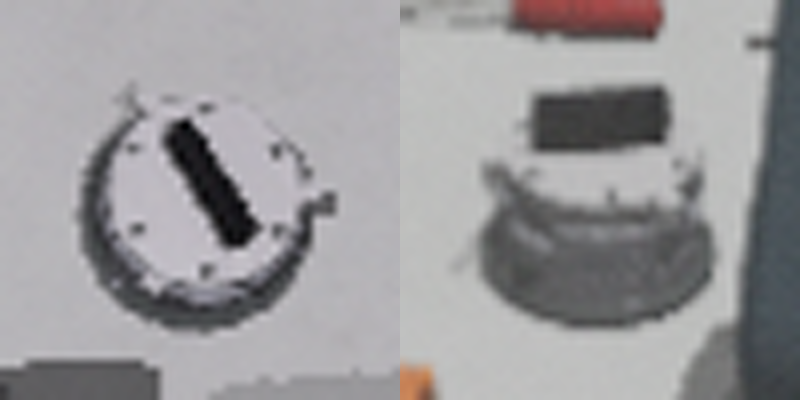

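The crop confirms the choice: a steel lid with a black bar centred near top pixel (303,193.5), proud keys, and the holder wall below it. The bar top measures z≈95, against 97 expected. Next I need the wrist camera's offset so I can look closer.

```bash
python3 - <<'E'
from h import *
c=optics.camera_info("wrist");o=arm.get_obs()
T=R.from_quat(o["tool_rot"]); rr=np.asarray(c["rotation"],float); C=R.from_quat(rr) if rr.size==4 else R.from_matrix(rr)
print(c["K"],c["distortion"]);print(T.inv().apply(np.array(c["origin"])-o["ee_pos"]),(T.inv()*C).as_matrix().round(3))
# bar in scene view
s=cv2.imread("pics/scene0.png")[:,:,::-1];t=None
m=(s.max(2)<85).astype(np.uint8);w=np.zeros_like(m);w[158:171,262:288]=1
k,l,st,ce=cv2.connectedComponentsWithStats(m*w);print(st[1:],ce[1:])
# bar top edge centre in scene ~ crop px (600,90)->(275,161.5)
a=rays("top",[(302.96,193.54)]);b=rays("scene",[(250+(600-400)/8-.5,150+92/8-.5)]);print(tri(a[0],a[1][0],b[0],b[1][0]))
d=T.inv().apply(np.array([478,-282,300])-o["ee_pos"]);print("delta to z300",d)
E
```

```text
[[274.4957218    0.         257.31356522]
 [  0.         274.4957218  192.46050993]
 [  0.           0.           1.        ]] [-0.06704769  0.          0.          0.          0.        ]
[  71.8624033     0.47845939 -135.84135275] [[-0.    -0.96  -0.281]
 [ 1.    -0.     0.001]
 [-0.001 -0.281  0.96 ]]
[[267 161  16   8 108]] [[274.42592593 164.62962963]]
(array([ 478.84458824, -281.83578834,   98.78982384]), np.float64(2.9053893053284723))
delta to z300 [ 350.15817691 -144.10663293  -61.18659594]
```

drive_tool:
  deltas:
    - [35,-14.4,1,0,0,0,1]
    - [35,-14.4,1,0,0,0,1]
    - [35,-14.4,1,0,0,0,1]
    - [35,-14.4,1,0,0,0,1]
    - [35,-14.4,1,0,0,0,1]
    - [35,-14.4,1,0,0,0,1]
    - [35,-14.4,1,0,0,0,1]
    - [35,-14.4,1,0,0,0,1]
    - [35,-14.4,1,0,0,0,1]
    - [35,-14.4,1,0,0,0,1]
    - [0,0,0,0,0,-10,1]
    - [0,0,0,0,0,0,1]

```text
clock: 1.6
ee_pos: [478.0, -282.0, 228.8]
tool_rot: [0.965, 0.261, -0.0, -0.0]
wrist_force: [-0.4, 0.1, -0.1]
width: 1.005
finger_force: 0.0
```

```bash
python3 - <<'E'
from h import *
o=arm.get_obs();c=optics.camera_info("wrist");p,d=optics.get_image("wrist");np.savez("pics/w1.npz",p=p,d=d,**{k:np.array(v) for k,v in c.items() if k in("K","distortion","origin","rotation")})
print(o["ee_pos"],o["tool_rot"],o["clock"]);cv2.imwrite("pics/w1.png",p[:,:,::-1])
E
```

```text
[ 477.98305193 -281.99089179  228.77926431] [ 9.65224087e-01  2.61423437e-01 -3.12743839e-04 -3.87350611e-04] 1.6
```

View pics/w1.png

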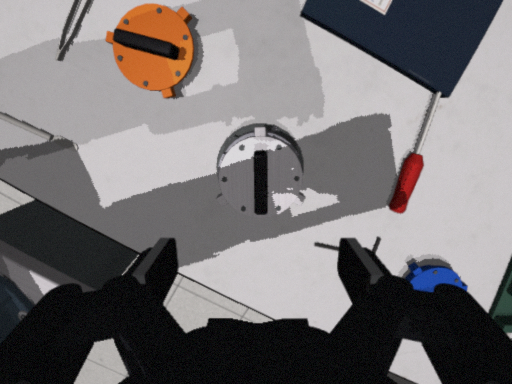

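The wrist view shows the lid at (260,180) with its bar vertical in the picture and a key at (260,132). The orange (150,45) and blue (435,280) look-alikes are clear of it. Next I take a closer second view and look for the notches.

drive_tool:
  deltas:
    - [-20,0,20,0,0,0,1]
    - [-20,0,20,0,0,0,1]
    - [-5,0,5,0,0,0,1]
    - [0,0,0,0,0,0,1]

```text
clock: 2.15
ee_pos: [438.9, -305.6, 184.4]
tool_rot: [0.966, 0.26, 0.0, -0.0]
wrist_force: [0.4, -0.4, 0.2]
width: 0.997
finger_force: 0.0
```

```bash
python3 - <<'E'
from h import *
o=arm.get_obs();c=optics.camera_info("wrist");p,d=optics.get_image("wrist");np.savez("pics/w2.npz",p=p,d=d,**{k:np.array(v) for k,v in c.items() if k in("K","distortion","origin","rotation")})
print(o["ee_pos"],o["tool_rot"],o["clock"])
H=[]
for f in("w1","w2"):
    z=dict(np.load(f"pics/{f}.npz"));im=z["p"];d=z["d"]
    m=(im.max(2)<45).astype(np.uint8);w=np.zeros_like(m);w[100:240,200:320]=1
    k,l,st,ce=cv2.connectedComponentsWithStats(m*w);vs,us=np.indices(d.shape)
    P=depthpt("wrist",np.c_[us.ravel(),vs.ravel()],d.ravel(),z).reshape(384,512,3)
    sel=(np.abs(P[:,:,2]-97)<5)&(np.hypot(P[:,:,0]-478,P[:,:,1]+282)<50)&(d>0)
    ys,xs=np.nonzero(sel); Q=P[sel]; (cx,cy),wh,a=cv2.minAreaRect(Q[:,:2].astype(np.float32))
    print(f,"bar top",np.median(Q,0),(cx,cy),wh,a,"px",xs.mean(),ys.mean())
    H.append(rays("wrist",[(xs.mean(),ys.mean())],z))
    # image over height map crop around bar
    x0,y0=int(xs.mean())-60,int(ys.mean())-60
    hm=np.clip((P[:,:,2]-20)*3,0,255).astype(np.uint8);hm=cv2.applyColorMap(hm,cv2.COLORMAP_JET)[:,:,::-1]
    cv2.imwrite(f"pics/{f}c.png",np.hstack([crop(np.clip(im*1.0,0,255).astype(np.uint8),x0,y0,120,120,3.3),crop(hm,x0,y0,120,120,3.3)]));print(x0,y0)
    fl=P[(np.hypot(P[:,:,0]-478,P[:,:,1]+282)<48)&(d>0)]
    print("hist z",np.histogram(fl[:,2],bins=np.arange(30,105,5)))
a,b=H;print(tri(a[0],a[1][0],b[0],b[1][0]))
E
```

```text
[ 438.91616158 -305.64795736  184.42243793] [ 9.65541885e-01  2.60247660e-01  5.93177772e-05 -1.45362150e-04] 2.15
w1 bar top [ 482.77979378 -283.49993779   97.95763166] (481.10296630859375, -284.4834899902344) (63.49520492553711, 13.453335762023926) 30.698999404907227 px 260.5290628706999 183.2443653618031
200 123
hist z (array([   0,   69,    1,    8,   57,    2,    9, 4331,   80,    8,    6,
         12,   16,  824]), array([ 30,  35,  40,  45,  50,  55,  60,  65,  70,  75,  80,  85,  90,
        95, 100]))
w2 bar top [ 482.54446264 -283.55318767   97.9629095 ] (480.7500305175781, -284.34552001953125) (63.004608154296875, 13.562828063964844) 30.737430572509766 px 259.97280966767374 142.35876132930514
199 82
hist z (array([   0,    0,    0,    2,   32,    1,    3, 6691,  108,    0,    0,
          0,   14, 1310]), array([ 30,  35,  40,  45,  50,  55,  60,  65,  70,  75,  80,  85,  90,
        95, 100]))
(array([ 482.2223472 , -283.85673066,   95.83493907]), np.float64(0.16985568443060975))
```

View pics/w2c.png

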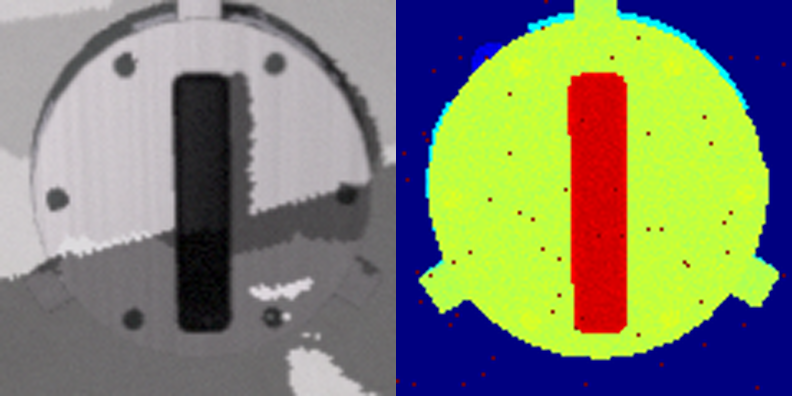

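The crop shows the bar well aligned with the tool, the flange at z≈67–70 and the bar top at 96–98. The rim (cyan) is partly visible, with a dark gap at the upper left, crop (485,50), that could be a notch. Next I extract the rim's angular profile.

```bash
cat > rim.py <<'E'
from h import *
def rim(files,c=(481.5,-284.2)):
    for f in files:
        if f.startswith("w"):
            z=dict(np.load(f"pics/{f}.npz"));d=z["d"]
        else: d=np.load(f"pics/{f}0.npy");z=optics.camera_info(f)
        vs,us=np.indices(d.shape);P=depthpt(f,np.c_[us.ravel(),vs.ravel()],d.ravel(),z);P=P[d.ravel()>0]
        X=P[:,:2]-c;r=np.hypot(*X.T);a=np.degrees(np.arctan2(X[:,1],X[:,0]))%360
        key=(r>50)&(r<60)&(P[:,2]>60)&(P[:,2]<72);rm=(r>44)&(r<52)&(P[:,2]>45)&(P[:,2]<54);lo=(r>38)&(r<48.5)&(P[:,2]<43)
        print(f);h=lambda m:np.histogram(a[m],bins=np.arange(0,361,5))[0]
        K,M,L=h(key),h(rm),h(lo)
        print(" ".join(f"{5*i}:{K[i]}/{M[i]}/{L[i]}" for i in range(72) if K[i]+M[i]+L[i]))
E
python3 -c "
from rim import *
rim(['w1','w2','scene','top'])"
```

```text
w1
0:0/13/0 5:0/15/0 10:0/15/0 15:0/15/0 20:4/8/0 25:21/0/0 30:21/0/0 35:10/6/0 40:0/15/0 45:0/14/0 50:0/9/1 55:0/0/11 60:0/0/10 65:0/0/11 70:0/0/10 75:0/0/8 80:0/0/6 85:0/3/7 90:0/7/0 95:0/8/0 100:0/7/0 105:0/6/0 110:0/6/0 115:0/4/0 120:0/3/0 125:0/4/0 145:25/0/0 150:21/0/0 155:15/0/0 260:3/0/0 265:23/0/0 270:23/0/0 275:14/0/0 325:0/3/0 330:0/9/0 335:0/10/0 340:0/10/0 345:0/11/0 350:0/12/0 355:0/14/0
w2
0:0/8/0 5:0/10/0 10:0/10/0 15:0/10/0 20:0/6/0 25:41/0/0 30:36/0/0 35:17/4/0 40:0/10/0 45:0/11/0 50:0/8/0 90:0/6/0 95:0/5/0 100:0/5/0 105:0/5/0 110:0/2/0 115:0/5/0 120:0/3/0 130:0/1/0 145:32/1/0 150:33/0/0 155:20/0/0 260:5/0/0 265:32/0/0 270:33/0/0 275:16/0/0 325:0/3/0 330:0/6/0 335:0/5/0 340:0/9/0 345:0/6/0 350:0/5/0 355:0/9/0
scene
25:2/0/0 30:2/0/0 35:3/3/0 40:0/3/0 45:0/0/1 50:0/4/2 55:0/0/3 60:0/0/1 65:0/0/1 70:0/0/2 75:0/0/3 80:0/0/3 85:0/1/2 90:0/2/4 95:0/2/4 100:0/1/2 105:0/2/3 110:0/3/3 115:0/3/3 120:0/2/2 125:0/3/4 130:0/1/4 135:0/3/0 140:2/2/4 145:3/0/1 150:2/0/2 155:1/0/3 165:0/2/3 170:0/1/2 175:0/0/1 180:0/0/2 185:0/0/2 190:0/0/3 195:0/0/7 200:0/0/2 205:0/1/2 210:0/1/2 215:0/0/1 220:0/0/1 225:0/0/1 230:0/0/1 235:0/0/1 240:0/0/1 245:0/0/1 255:0/0/1
top
25:1/0/0 30:2/0/0 35:2/0/0 40:1/0/0 100:0/2/0 105:0/1/0 110:0/1/0 115:0/1/0 125:0/1/0 130:0/1/0 135:0/1/0 140:1/1/0 145:2/0/0 150:1/0/0 155:0/1/0 160:0/2/0 165:0/2/0 170:0/0/1 175:0/0/2 180:0/0/1 185:0/0/1 195:0/1/1 200:0/0/1 205:0/0/1 210:0/2/0 215:0/1/0 225:0/1/0 230:0/1/0 240:0/1/0 250:0/1/0 255:0/1/0 260:1/1/0 265:1/0/0 270:1/0/0 275:1/0/0 285:0/1/0
```

The rim gap runs from about 54° to 87°, so the notch centre is ≈70.5°, and another gap at 170–205° fits (190.5°). The keys are at 30.7°, so I turn the lid by +40° about world z, which is −40° about the tool's z. First I approach the bar and grip it.

drive_tool:
  deltas:
    - [16,1,0,0,0,-0.5,1]
    - [16,1,0,0,0,0,1]
    - [15.5,0.9,10,0,0,0,1]
    - [0,0,25,0,0,0,1]
    - [0,0,25,0,0,0,0.7]
    - [0,0,25,0,0,0,0.5]
    - [0,0,15,0,0,0,0.5]
    - [0,0,5,0,0,0,0.5]
    - [0,0,0,0,0,0,0.5]
  force: 40

```text
clock: 3.32
ee_pos: [481.8, -283.5, 79.4]
tool_rot: [0.964, 0.266, 0.0, 0.0]
wrist_force: [-0.0, -0.2, 0.6]
width: 0.499
finger_force: 0.0
```

```bash
python3 - <<'E'
from h import *
o=arm.get_obs();print(o["joint_pos"].round(3),o["wrist_force"],o["moment"])
p,d=optics.get_image("wrist");cv2.imwrite("pics/w3.png",p[:,:,::-1])
for f in("w1","w2"):
    z=dict(np.load(f"pics/{f}.npz"));d=z["d"]
    vs,us=np.indices(d.shape);P=depthpt(f,np.c_[us.ravel(),vs.ravel()],d.ravel(),z)
    X=P[:,:2]-[481.5,-284.2];r=np.hypot(*X.T);a=np.degrees(np.arctan2(X[:,1],X[:,0]))%360
    rm=(r>44)&(r<52)&(P[:,2]>45)&(P[:,2]<54)&(d.ravel()>0)
    s=np.sort(a[rm]);g=np.argsort(np.diff(s[s<130]))[-2:];print([(s[i],s[i+1]) for i in g])
    fl=P[(r<45)&(abs(P[:,2]-68)<4)];print(np.median(fl,0))
E
```

```text
[-0.744  0.343  1.763  0.     1.036  0.288] [-0.04381481 -0.18913311  0.60666055] [ 0.02375268 -0.01236867 -0.01488397]
[(np.float64(22.62497421674657), np.float64(38.26701345450121)), (np.float64(53.128199785540005), np.float64(89.49099975209663))]
[ 484.40317214 -281.2150153    68.30630602]
[(np.float64(23.332157756486225), np.float64(38.52787470085076)), (np.float64(53.42904763951598), np.float64(90.6280148991684))]
[ 484.1168717  -282.01753084   68.28381537]
```

View pics/w3.png

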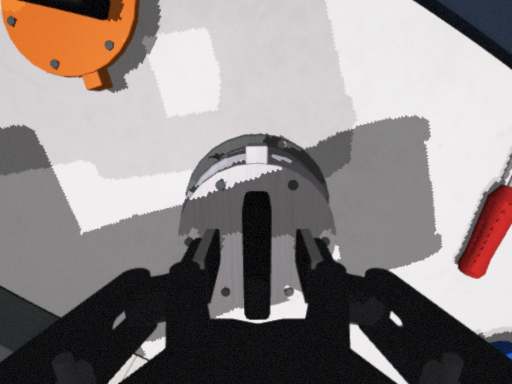

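The fingers straddle the bar, which lies between them at (257,255). Now I close.

drive_tool:
  deltas:
    - [0,0,0,0,0,0,0]
    - [0,0,0,0,0,0,0]
    - [0,0,0,0,0,0,0]
    - [0,0,0,0,0,0,0]
  force: 50

```text
clock: 3.88
ee_pos: [482.0, -284.1, 80.3]
tool_rot: [0.964, 0.266, 0.0, 0.001]
wrist_force: [-1.1, 0.5, 6.6]
width: 0.154
finger_force: 50.7
```

drive_tool:
  deltas:
    - [0,0,1,0,0,-5,0]
    - [0,0,0,0,0,-5,0]
    - [0,0,0,0,0,-5,0]
    - [0,0,0,0,0,-5,0]
    - [0,0,0,0,0,-5,0]
    - [0,0,0,0,0,-5,0]
    - [0,0,0,0,0,-5,0]
    - [0,0,0,0,0,-4,0]
    - [0,0,0,0,0,0,0]

```text
clock: 5.0
ee_pos: [480.9, -283.1, 77.6]
tool_rot: [0.82, 0.572, -0.0, -0.001]
wrist_force: [0.7, -0.0, -3.0]
width: 0.151
finger_force: 49.5
```

drive_tool:
  deltas:
    - [0,0,1,0,0,-1.5,0]
    - [0,0,2,0,0,0,0]
    - [0,0,2,0,0,0,0]
    - [0,0,0,0,0,0,0]

```text
clock: 5.5
ee_pos: [481.3, -283.4, 73.0]
tool_rot: [0.813, 0.583, -0.0, -0.0]
wrist_force: [-0.0, 0.3, -2.7]
width: 0.146
finger_force: 49.5
```

The lid is going down freely, carrying only its own weight, so the keys are in the notches. I continue down.

drive_tool:
  deltas:
    - [0,0,1.5,0,0,0,0]
    - [0,0,1.5,0,0,0,0]
    - [0,0,1,0,0,0,0]
    - [0,0,1,0,0,0,0]
    - [0,0,0,0,0,0,0]

```text
clock: 6.12
ee_pos: [481.6, -283.7, 70.3]
tool_rot: [0.812, 0.583, -0.0, 0.0]
wrist_force: [-7.1, 3.9, 14.5]
width: 0.151
finger_force: 52.0
```

It has dropped 10 mm from the gripped height with 14 N of contact, so it looks seated. I open, back off and check.

drive_tool:
  deltas:
    - [0,0,0,0,0,0,0.5]
    - [0,0,0,0,0,0,0.5]
    - [0,0,0,0,0,0,0.5]
    - [0,0,-15,0,0,0,0.5]
    - [0,0,-25,0,0,0,0.5]
    - [0,0,-30,0,0,0,0.6]
    - [-15,0,-30,0,0,0,0.8]
    - [-15,0,-15,0,0,0,1]
    - [0,0,0,0,0,0,1]

```text
clock: 7.25
ee_pos: [472.1, -313.6, 184.8]
tool_rot: [0.813, 0.582, 0.0, 0.002]
wrist_force: [-0.0, 0.2, -0.1]
width: 1.001
finger_force: 0.0
```

```bash
python3 - <<'E'
from h import *
z=optics.camera_info("wrist");p,d=optics.get_image("wrist")
vs,us=np.indices(d.shape);P=depthpt("wrist",np.c_[us.ravel(),vs.ravel()],d.ravel(),z)
r=np.hypot(P[:,0]-481.5,P[:,1]+284)
for lo,hi in((84,94),(54,64),(44,53)):
    m=(P[:,2]>lo)&(P[:,2]<hi)&(r<60)&(d.ravel()>0);Q=P[m];A=np.c_[Q[:,:2]-[481.5,-284],np.ones(len(Q))]
    f=np.linalg.lstsq(A,Q[:,2],rcond=None)[0];print(lo,m.sum(),np.median(Q,0),f, cv2.minAreaRect(Q[:,:2].astype(np.float32)))
s=(P[:,2]>84)&(P[:,2]<94)&(r<60)&(d.ravel()>0);cx,cy=int(us.ravel()[s].mean()),int(vs.ravel()[s].mean())
cv2.imwrite("pics/w4.png",crop(p,max(cx-60,0),max(cy-60,0),120,120,5));o=arm.get_obs();print(o["ee_pos"],o["clock"],o["wrist_force"])
# small holder: change in the top/scene picture
t,_=optics.get_image("top");a=cv2.imread("pics/top0.png")[:,:,::-1];print("small diff",np.abs(t.astype(int)-a)[170:210,145:182].mean())
E
```

```text
84 1163 [ 482.54514755 -283.88309065   87.94882342] [-3.05086864e-03 -5.57821823e-04  8.78557566e+01] ((481.852783203125, -285.24298095703125), (63.64045333862305, 13.468592643737793), 71.63108825683594)
54 6515 [ 485.64514905 -282.94283058   58.22010741] [-5.31775884e-04 -1.69370461e-03  5.82252281e+01] ((486.9409484863281, -283.29052734375), (101.91936492919922, 100.81793975830078), 62.808387756347656)
44 520 [ 462.62033436 -256.50836829   51.17042906] [-1.72541519e-03 -2.88643642e-03  5.11395436e+01] ((480.7602844238281, -285.86248779296875), (97.58746337890625, 100.21060180664062), 74.31637573242188)
[ 471.60321721 -312.39887028  183.25290303] 7.3 [ 0.24221877 -0.15121634  0.37365946]
small diff 12.967117117117118
```

View pics/w4.png

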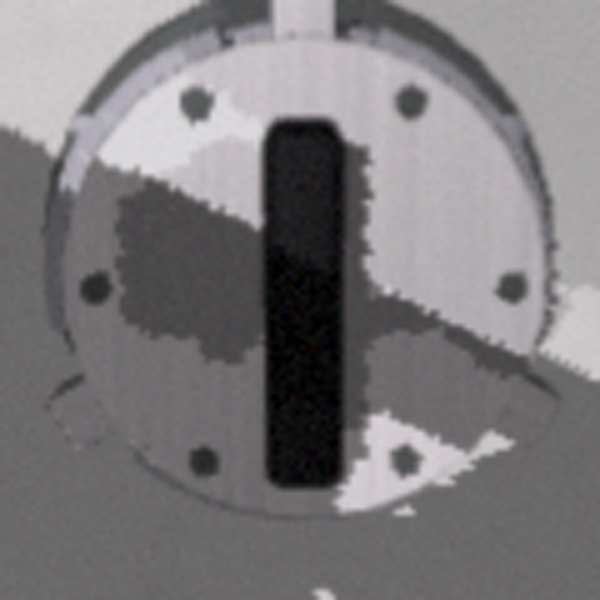

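The picture shows the flange on the rim, with the top key in its notch at (305,15). The flange top is 7.1 mm above the rim, it has dropped 10.1 mm, and its tilt is below 0.003. The arm is clear and never came near the small holder.

```bash
python3 -c "
from bench import arm
print(arm.close_job())"
```

```text
the job is handed in; nothing more can be done
None
```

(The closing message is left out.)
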